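Rock the tight stopper out of the bead jar and park it in its cradle

ROBOT

A 6-joint arm with a two-finger parallel gripper is mounted at the origin on the work surface. World frame = base frame: x ahead of the robot, y to its left, z up, the work surface at z = 0. Lengths are in mm, angles in degrees, forces in N, time in s.
With the tool pointing down it reaches from about 250 to 800 mm from the base axis. Payload 3.9 kg.
Tool frame: the origin (TCP) lies at the very end of the fingers, on their centre line; the grasp point (between the pads) lies 19 mm behind it (env.tcp_to_grasp is the distance from the TCP to the grasp point, in mm); z points along the fingers, y is the line along which they close (so a half turn about z gives the same grasp; the last joint's range is limited). The gripper opens to 85 mm and grips with 20 to 120 N. Pads are 22 mm wide; open, the fingers measure 114 mm over their backs; the gripper's body (76 mm by 85 mm) begins 54 mm behind the grasp point. The pads swing forward as they close: fully open they stand 13 mm farther back than shut.
Start: joints at [-63.197, 14.897, -7.913, 67.191, 0, 90], TCP at [236.729, -468.588, 231.304] pointing down, gripper open.
Joint ranges: [-159.42, 159.42], [-47.68, 98.78], [-73.54, 78.23], [-108.79, 121.32], [-90, 84.71], [-180, 180]. Speed limits (degrees/s): [147.25, 147.25, 180, 180, 180, 180].

INTERFACE

Orientations are given as [roll, pitch, yaw] about the fixed x, y, z axes, in that order (R = Rz(yaw) Ry(pitch) Rx(roll)).
In Python, from station import sensors, viewer, env gives the robot as it stands.
- The arm moves only by the shell command python3 -m jog 'ROWS' [FORCE]. ROWS is JSON, a list of rows, each a list of 7 numbers: the shift along the tool's x, y, z in units of 0.08 m (1.0 is 0.08 m), then the turn, a rotation vector about the tool's x, y, z in units of 90 degrees (1.0 is 90 degrees), then the closure, from 0 (fully open) to 1 (shut). A call has 1 to 5 rows; each row is the pose to reach, as a shift and turn from the pose commanded when the call began, along the tool's axes at that moment; what a row does not reach only later rows make up. A row lasts 1/8 s, in which the tool goes at most 62.5 mm and 10.7 degrees, less where a joint would pass 70% of its speed; a pose out of reach is approached as far as the arm can. A call with a number of a shift or a turn outside -1 to 1 is refused whole. A call with a gripper value outside its range is refused whole. The fingers move at their own pace and stop on an object; FORCE is the grip in N (left out, the last holds). Time passes only in rows, so rows that repeat a pose let the fingers close. It gives the time, the measured TCP pose, the force, the opening and the grip force at its end, in the units of the state.
- sensors.get_state(): the state, without advancing time (a new reading comes with each control period).
- viewer.snapshot(name): name is "scene" or "side" or "wrist"; returns (picture, depth): 400x640x3 uint8, red, green, blue; 400x640 float32, mm along the optical axis (not along the pixel's ray), 0 where there is no reading.
- viewer.camera_params(name): a dict with "fx", "fy", "cx", "cy" (pixels), "position" and "attitude" of the camera in the world. Camera axes: x right, y down, z forward; pixel columns grow to the right and rows downward; lengths in mm; the calibration is good to about 2 mm. A picture is of the moment at which its call begins: read the wrist's pose just before it. camera_params takes no time and is no camera call; for the wrist camera it gives the pose at the moment of the call.
- env.finish_job(): hands the job in; it is judged then, once.
The state is a dict: "time_s": time; "joint_positions": joint angles; "dq": joint speeds; "effort": joint torques, N m; "tcp_pos": TCP position; "ee_rot": TCP orientation; "force": force on the tool from outside, world axes, zero at the start; "ft_torque": the same for the moment, N m; "opening": finger opening in mm; "grip_force": force on a finger pad.
Only numpy, scipy, OpenCV 4.12 (cv2) and the standard library are available. Lean on these libraries where they do the work, as an engineer would, in place of code of your own. Each camera call takes 0.05 s, during which the arm holds its last target. There are 200 camera calls.

TASK

Work the tight long-handled stopper out of the bead jar by rocking it side to side as you draw it up, so that the jar itself is never heaved up out of its wooden block. Prop the stopper plug-down in the leaning rest and let go of it, then take it again across its handle and lay it level in the green cradle, plug in the pocket. Do not disturb the thread cones or the blue-capped jar.

Things in the scene. Friction and masses are not known exactly. Their poses are not given: they have to be found in the camera images.
- stopper_mid (a point): Centre of the stopper. Orange square plug 36 x 36 mm, 30 mm long, below; straight blue square handle 22 x 22 mm, 120 mm long, white band near its top; 150 mm long in all. z runs along it from plug to handle top (top at +75 mm, plug's lower face -75 mm, plug's upper face -45 mm); x and y square to the faces. Starts upright in the jar's neck, its faces in line with it.
- plug_end (a point): Centre of the plug's lower end face, 75 mm from stopper_mid; same axes.
- stopper: The whole stopper, 0.1 to 0.2 kg, balancing 47 mm from the plug's end. Pulled straight it holds with 25 to 45 N, more than the jar weighs, so the jar comes up with it. Rocked along the jar's x about the middle of the plug, 0.1 to 0.15 rad each way (some 10 to 20 N at the handle), its friction gives way and it comes up 2 to 3 mm a swing under a light pull. Drawn up 24 mm it is free.
- jar_mouth (a point): Centre of the jar's mouth, top of its pale collar (78 x 78 mm, 30 mm high), 100 mm above the bench, with the jar seated. Axes as block. Two sprung rubber cheeks at +x and -x, 36 mm apart and 36 mm wide, 24 mm high, tops 2 mm below the rim, press on the plug with about 30 N each; along y the plug has 2 mm play each side. At the start the plug's upper face is 4 mm above the rim.
- block: Light wooden block 120 x 120 x 32 mm fixed to the bench, in which the square glass bead jar (84 x 84 mm) stands. Origin: centre of its underside; z up; x and y square to its sides and to the jar's; the cheeks lie along x.
- jar (a joint): How far the bead jar has risen in its block, in m: 0 = seated, grows upward. Only the jar's weight (1.1 to 1.5 kg) holds it down; more than 0.006 is heaved up.
- rest_seat (a point): Where stopper_mid lies when the stopper is propped in the leaning rest, 97 mm above the bench. Frame level, z up. The propped stopper leans 40 degrees from upright, handle top towards -x: from plug to handle it runs along (-0.643, 0, 0.766) of this frame.
- rest: Leaning rest, fixed: dark wooden base 130 x 80 mm, origin under its centre, axes as rest_seat. Light pocket at +x with end stop, floor on the under (-x) side and two side walls 44 mm apart along the plug; open on the upper side. A cork saddle 40 mm wide carries the handle's under side 68 to 82 mm from the plug's end; beyond, the handle is free all round.
- cradle_seat (a point): Where stopper_mid lies when the stopper lies level in the cradle, 55 mm above the bench. Frame level, z up. The stopper lies along x, plug towards +x, handle top towards -x.
- cradle: Cradle, fixed: green base 130 x 80 mm, origin under its centre, axes as cradle_seat. Light pocket at +x with end stop (4 mm beyond the plug), floor, and two side walls 44 mm apart along the plug, up to 10 mm above the stopper's axis; open above. A cork saddle 40 mm wide carries the handle 68 to 82 mm from the plug's end; beyond, the handle is free all round, 44 mm above the bench.
- thread_red: Bystander: dark red cone of thread, 68 mm wide, 120 mm high; origin at the centre of its underside.
- thread_lilac: Bystander: lilac cone of thread, green core, 68 mm wide, 120 mm high; origin at the centre of its underside.
- finding_jar: Bystander: closed glass jar with blue cap, 60 mm wide, 85 mm high; origin at the centre of its underside.
Mind the look-alikes: they are no part of the job. Leave any turquoise or yellow look-alike of the cradle alone.

How it is judged:
By the outcome, as a careful person would: the job done as asked, in the order asked, and still so for the second after the job is handed in, with the robot touching nothing.
It also fails if it takes over 67 s, if anything falls off the work surface, if the arm or the gripper's body presses on something with over 40 N, if the wrist force passes 120 N, or if a joint passes its speed limit or range.

## Working session

There is one attempt and no reset: what is moved stays moved. The work goes in short steps, Python scripts to look and compute and a shell command to move; the robot and the scene stay as the last step left them, time stands still between calls to the robot, and variables do not carry over. Pictures are saved under pics/ and viewed, at most 13 in all, crops included, and the job is handed in when it is done.

```bash
ls; mkdir -p pics
python3 - <<'E'
from station import sensors, viewer, env
import cv2,numpy as np
s=sensors.get_state(); print(s)
for n in("scene","side"):
    p,d=viewer.snapshot(n); cv2.imwrite(f"pics/{n}0.png",p[:,:,::-1]); np.savez(f"{n}0.npz",p=p,d=d); print(n,viewer.camera_params(n))
E
```

```text
pics
{'time_s': 0.0, 'joint_positions': array([-6.31979687e+01,  1.49365500e+01, -7.98710580e+00,  6.71887716e+01,
       -1.40441975e-03,  9.00004587e+01]), 'dq': array([-0.07542369, -0.06586617,  0.01188528,  0.00227241, -0.02801823,
        0.12513383]), 'effort': array([-1.11290523e-03, -4.05677640e+01,  2.53923100e+01,  1.87985064e-02,
        2.09615328e-04, -1.24444054e-05]), 'tcp_pos': array([ 236.4127236 , -467.9938345 ,  230.44851552]), 'ee_rot': array([-1.79887573e+02,  1.40531716e-03,  2.68015754e+01]), 'force': array([ 0.49088291, -1.5505615 , -0.8021526 ]), 'ft_torque': array([-0.05279094,  0.00803822,  0.02915406]), 'grip_force': 0.0, 'opening': 85.05636118500772}
scene {'fx': 425.48502380293144, 'fy': 425.48502380293144, 'cx': 319.9236426104702, 'cy': 199.0154741204144, 'position': array([1435.87383647,  396.49815228,  873.04531744]), 'attitude': array([-128.66275361,    0.20788576,  110.5009645 ])}
side {'fx': 482.9386173608068, 'fy': 482.9386173608068, 'cx': 321.340308010337, 'cy': 195.05602418547755, 'position': array([ 309.9556913 , 1131.34869143, 1128.60934796]), 'attitude': array([-131.58297533,    1.04281434, -166.72773014])}
```

View pics/scene0.png

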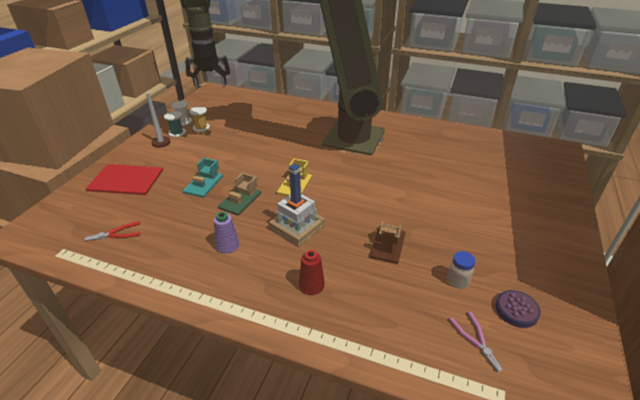

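View pics/side0.png

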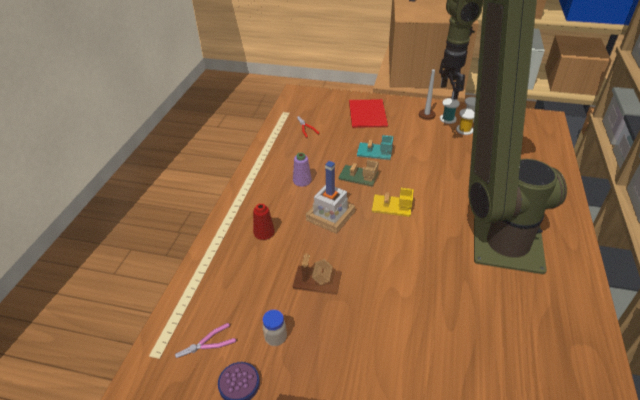

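Scene view: the stopper is at px (296,185) in the jar (297,218). Cradle candidates are green (239,192), turquoise (203,178) and yellow (295,175). I choose the green one. The rest is the dark brown one at (388,240), and the bystanders are at (226,232), (311,272) and (461,270). In the side view the stopper is at (330,180), green cradle (359,175) and rest (318,278).

```bash
cat > h.py <<'E'
import numpy as np,cv2
from scipy.spatial.transform import Rotation as R
from station import sensors, viewer, env
def cloud(d,c):
    v,u=np.mgrid[:d.shape[0],:d.shape[1]]
    P=np.stack([(u-c["cx"])/c["fx"]*d,(v-c["cy"])/c["fy"]*d,d],-1)
    W=P@R.from_euler('xyz',c["attitude"],degrees=True).as_matrix().T+c["position"]
    W[d<=0]=np.nan
    return W
def rect(P):
    r=cv2.minAreaRect(P[:,:2].astype(np.float32)); return np.round(r[0],1),np.round(r[1],1),round(r[2],1)
E
python3 - <<'E'
from h import *
boxes={"scene":dict(stop=(280,155,312,215),jar=(265,190,330,245),green=(215,168,262,214),rest=(365,215,410,265),lilac=(208,205,242,255),red=(296,245,328,296),blue=(445,250,478,290)),
"side":dict(stop=(318,155,342,205),jar=(300,180,358,232),green=(335,156,380,187),rest=(290,250,343,295),lilac=(288,148,314,190),red=(248,200,277,242),blue=(260,308,290,348))}
A={}
for n in boxes:
    z=np.load(n+"0.npz"); W=cloud(z["d"],viewer.camera_params(n)); hsv=cv2.cvtColor(z["p"],cv2.COLOR_RGB2HSV)
    print(n,"bench z",np.nanmedian(W[300:330,150:200,2]) if n=="scene" else np.nanmedian(W[230:260,380:430,2]))
    for k,(a,b,c,d) in boxes[n].items():
        w=W[b:d,a:c].reshape(-1,3); q=hsv[b:d,a:c].reshape(-1,3); ok=~np.isnan(w[:,0]); w,q=w[ok],q[ok]
        A.setdefault(k,[]).append((w,q))
        if k=="stop":
            m=(q[:,0]>105)&(q[:,0]<130)&(q[:,1]>100)
            m&=w[:,2]>110; print(n,"blue handle mean",w[m].mean(0),w[m].min(0),w[m].max(0))
        else:
            m=w[:,2]>6; print(n,k,m.sum(),rect(w[m]),"zmax",w[m][:,2].max())
            if k=="green":
                g=(q[:,0]>40)&(q[:,0]<95)&(w[:,2]>3)&(q[:,1]>50);print("  greenbase",g.sum(),rect(w[g]),np.median(w[g][:,2]))
for k in("jar","green","rest"):
    w=np.vstack([x[0] for x in A[k]]); q=np.vstack([x[1] for x in A[k]]); 
    if k=="green": m=(q[:,0]>40)&(q[:,0]<95)&(w[:,2]>3)&(q[:,1]>50)
    elif k=="jar": m=(w[:,2]>24)&(w[:,2]<40)
    else: m=(w[:,2]>5)
    print(k,"both",rect(w[m]))
    if k=="jar": m=(w[:,2]>94)&(w[:,2]<104)&(q[:,1]<80); print("collar",m.sum(),rect(w[m]))
# stitched crop
a=cv2.imread("pics/scene0.png")[150:290,180:420]; b=cv2.imread("pics/side0.png")[145:300,250:400]
cv2.imwrite("pics/crop.png",np.hstack([cv2.resize(a,(480,280),interpolation=2),cv2.resize(b,(300,280),interpolation=2)]))
E
```

```text
scene bench z -0.8230386193964137
scene blue handle mean [571.40989601  -0.65522234 201.80232017] [561.6898097  -15.93480207 111.37767026] [582.74100475   7.61868044 227.86714071]
scene jar 1958 (array([527.2, -19.7]), array([263.4, 165.7]), 17.6) zmax 156.95289125149588
scene green 991 (array([ 533.2, -220.9]), array([354.4, 142.5]), 34.0) zmax 122.92304427193847
  greenbase 450 (array([ 528.8, -221.7]), array([351. , 137.3]), 36.3) 11.835636075848015
scene rest 992 (array([551.9, 268.9]), array([133.1,  80.1]), 3.0) zmax 97.97420697404345
scene lilac 975 (array([ 644.1, -195.6]), array([220.2,  76.2]), 29.5) zmax 122.92304427193847
scene red 926 (array([726.2,  73. ]), array([184.4,  63.3]), 46.4) zmax 121.95084621869341
scene blue 790 (array([618.8, 473.1]), array([55.4, 58. ]), 34.0) zmax 88.15369370753808
side bench z -0.9733905494761075
side blue handle mean [567.51349631  -3.13053556 223.49237238] [558.36852372 -11.98226584 220.78309634] [577.3230658    9.8724471  226.34337631]
side jar 1607 (array([580.2, -48.2]), array([206. , 267.4]), 14.2) zmax 170.90965198492415
side green 666 (array([ 517.1, -270.4]), array([178.5, 144.3]), 89.9) zmax 69.57663101687308
  greenbase 261 (array([ 518. , -272.7]), array([177.4, 120.5]), 88.2) 10.390235653422224
side rest 1202 (array([548.2, 253.3]), array([130.3, 123.2]), 3.5) zmax 97.09536297204613
side lilac 498 (array([ 737.2, -233.3]), array([ 86.9, 235.5]), 14.3) zmax 123.29133294792837
side red 609 (array([780.5, 120.9]), array([ 62.2, 106.4]), 81.2) zmax 125.0921926958066
side blue 706 (array([613.8, 470.6]), array([59.1, 71.2]), 35.9) zmax 89.21898525577262
jar both (array([617.9, -29.6]), array([136.6, 255. ]), 61.4)
collar 574 (array([570.5,  -3.3]), array([83.8, 86.6]), 72.1)
green both (array([ 529.1, -230.3]), array([349.6, 157.4]), 42.0)
rest both (array([532. , 237.6]), array([199.9, 167.6]), 18.2)
```

View pics/crop.png

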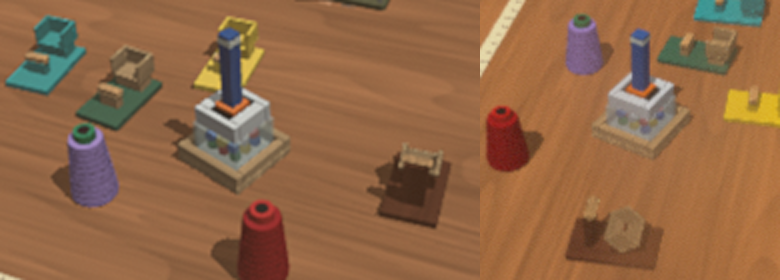

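The crop confirms it: the orange plug and blue handle with a white band sit in the jar's collar. The green-based cradle's pocket points away from the scene camera. The rest's pocket is at its far side and its saddle is nearer. Next I refine poses with slices.

Run:
```python
from h import *
Ws=[];Q=[]
for n in("scene","side"):
    z=np.load(n+"0.npz"); Ws.append(cloud(z["d"],viewer.camera_params(n)).reshape(-1,3)); Q.append(cv2.cvtColor(z["p"],cv2.COLOR_RGB2HSV).reshape(-1,3))
def sl(c,r,z0,z1,f=lambda q:q[:,0]>=0):
    out=[]
    for i,(w,q) in enumerate(zip(Ws,Q)):
        m=(np.hypot(w[:,0]-c[0],w[:,1]-c[1])<r)&(w[:,2]>z0)&(w[:,2]<z1)&f(q); out.append(w[m])
    for nm,o in zip(("sc","sd","both"),out+[np.vstack(out)]):
        if len(o)>5: print("  ",nm,len(o),rect(o),np.round(np.median(o,0),1))
print("collar");sl((570,-3),62,96,103)
print("block");sl((570,-3),95,27,36)
print("handletop");sl((570,-3),30,219,228)
print("handle");sl((570,-3),30,120,219)
for k,c in(("green",(510,-155)),("rest",(550,268))):
    pass
gr=lambda q:(q[:,0]>40)&(q[:,0]<95)&(q[:,1]>50)
for i,(w,q) in enumerate(zip(Ws,Q)):
    m=gr(q)&(w[:,2]>5)&(w[:,2]<16)&(q[:,2]<100)&(abs(w[:,0]-520)<200)&(abs(w[:,1]+180)<120); print("green med",np.median(w[m],0),m.sum())
c=np.median(w[m],0)
print("greenbase");sl(c,85,6,15,gr)
print("green pocket top");sl(c,80,40,75)
print("restbase");sl((550,268),85,7,15)
print("rest high");sl((550,268),85,40,110)
for n,c in(("lil",(680,-180)),("red",(720,70)),("bl",(616,472))): print(n);sl(c,80,20,130)
```

```text
collar
   sc 317 (array([573.,  -6.]), array([80.8, 79.3]), 71.1) [586.2   6.   99.9]
   sd 251 (array([566.7,  -2.2]), array([83.4, 78.9]), 72.1) [559.7   8.8  99.1]
   both 568 (array([570.3,  -3.5]), array([83.5, 86.7]), 71.9) [578.2   7.4  99.7]
block
   sc 426 (array([572.4,  -4.3]), array([121.2, 123. ]), 70.5) [609.   23.4  31.4]
   sd 313 (array([567.8,  -1.3]), array([123.7, 121.8]), 70.4) [544.4  33.6  31. ]
   both 739 (array([570.7,  -2.3]), array([123.7, 127.8]), 70.4) [594.7  28.9  31.2]
handletop
   sc 55 (array([573.2,  -5.2]), array([22.1, 24.5]), 74.0) [574.3  -4.8 224. ]
   sd 38 (array([567. ,  -2.7]), array([24. , 21.4]), 73.8) [567.3  -2.5 222.9]
   both 93 (array([571. ,  -3.3]), array([23.6, 29.5]), 67.9) [571.5  -3.8 223.5]
handle
   sc 312 (array([577.9,  -2.3]), array([22. , 30.4]), 26.8) [579.7   0.6 172.1]
   sd 223 (array([565.9,   5.2]), array([28.4, 20.7]), 21.1) [565.4   4.8 172.1]
   both 535 (array([570.4,  -2.2]), array([27.1, 33.6]), 58.8) [575.4   2.8 172.1]
green med [ 532.40617509 -214.31197831   11.59522689] 218
green med [ 533.36368949 -195.6
[... 1149 characters left out ...]
4.4) [ 728.9 -151.8   73.9]
   sd 430 (array([ 704.1, -151.4]), array([63.1, 54. ]), 28.8) [ 702.4 -143.1   71. ]
   both 1142 (array([ 711.6, -158.9]), array([62.6, 72.2]), 50.0) [ 720.2 -148.    72.2]
red
   sc 297 (array([764.2, 114.8]), array([33.1, 60.8]), 41.8) [776.4 109.5 105.5]
   sd 328 (array([752.5, 117.5]), array([43.5, 54. ]), 58.9) [744.7 130.   88. ]
   both 625 (array([760.1, 114.2]), array([43.8, 69.3]), 62.2) [758.8 121.3 101.5]
bl
   sc 702 (array([618.8, 473.1]), array([55.4, 58. ]), 34.0) [632.6 471.5  65.6]
   sd 635 (array([610. , 477.7]), array([56.3, 58.2]), 64.8) [606.1 488.4  77.1]
   both 1337 (array([613.9, 475.2]), array([56.9, 67.4]), 58.8) [620.  479.3  71.7]
```

```bash
for i in 1 2 3 4 5; do python3 -m jog '[[0.98,-0.59,-0.21,0,0,0,0],[0.98,-0.59,-0.21,0,0,0,0]]' >/dev/null; done; python3 -m jog '[[0.7,-0.59,-0.2,0,0,-0.12,0],[0.7,-0.59,-0.2,0,0,-0.24,0],[0.7,-0.59,-0.2,0,0,-0.36,0],[0.7,-0.59,-0.2,0,0,-0.486,0],[0.7,-0.59,-0.2,0,0,-0.486,0]]'
python3 - <<'E'
from h import *
s=sensors.get_state(); c=viewer.camera_params("wrist"); p,d=viewer.snapshot("wrist"); np.savez("w1.npz",p=p,d=d,**{k:c[k] for k in c}); cv2.imwrite("pics/w1.png",p[:,:,::-1])
print(s["time_s"],s["tcp_pos"],s["ee_rot"],s["joint_positions"]); print(c)
E
```

```text
time_s: 1.98
tcp_pos: [508.7, -13.7, 330.9]
ee_rot: [-179.9, 0.0, 70.5]
force: [0.5, 0.2, 0.0]
opening: 85.2
grip_force: 0.0
1.975 [508.65991773 -13.65194971 330.8590483 ] [-1.79944722e+02  1.84162370e-02  7.04756988e+01] [-1.53711434e+00  1.20776117e+01  3.05218703e+00  8.10328382e+01
 -4.46211094e-04  1.07987196e+02]
{'fx': 283.05111404229154, 'fy': 283.05111404229154, 'cx': 317.4962493181364, 'cy': 197.4087985849503, 'position': array([535.06953354,  61.09188434, 474.45971674]), 'attitude': array([ 1.61705942e+02,  6.37349361e-02, -1.95379572e+01])}
```

View pics/w1.png

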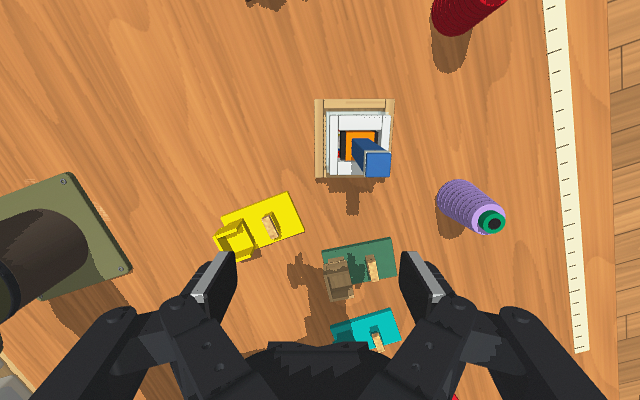

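Run:
```python
from h import *
z=np.load("w1.npz"); p=z["p"]; cv2.imwrite("pics/w1c.png",cv2.resize(p[95:185,310:400,::-1],(600,600),interpolation=0))
W=cloud(z["d"],z); hsv=cv2.cvtColor(p,cv2.COLOR_RGB2HSV)
def sub(a,b,c,d,f,n):
    w=W[b:d,a:c].reshape(-1,3);q=hsv[b:d,a:c].reshape(-1,3);m=f(w,q)&~np.isnan(w[:,0]);print(n,m.sum(),rect(w[m]),np.round(np.median(w[m],0),1))
sub(310,95,400,185,lambda w,q:(w[:,2]>97)&(w[:,2]<103)&(q[:,1]<60),"collar")
sub(310,95,400,185,lambda w,q:(w[:,2]>29)&(w[:,2]<35),"block")
sub(310,95,400,185,lambda w,q:(w[:,2]>220),"top")
sub(310,95,400,185,lambda w,q:(q[:,0]<20)&(q[:,1]>200)&(w[:,2]>95),"orange")
sub(310,230,402,300,lambda w,q:(q[:,0]>60)&(q[:,0]<95)&(w[:,2]>6)&(w[:,2]<18),"greenbase")
sub(310,230,402,300,lambda w,q:(w[:,2]>30),"green cork+pocket")
sub(360,252,384,288,lambda w,q:(w[:,2]>38),"saddle")
sub(318,255,354,305,lambda w,q:(w[:,2]>50),"pocket")
```

```text
collar 1861 (array([568.4,  -5.8]), array([77.1, 77.6]), 70.3) [557.5  10.  101.3]
block 1728 (array([568.4,  -6.5]), array([118.8, 120. ]), 70.5) [550.2  29.1  32.9]
top 630 (array([568.5,  -5.6]), array([22.1, 22.3]), 72.0) [568.1  -4.8 225.4]
orange 308 (array([568.5,  -5.6]), array([35.1, 35.8]), 70.7) [561.1   4.7 105.5]
greenbase 1783 (array([ 513.6, -231.3]), array([ 79.7, 128.1]), 83.3) [ 524.  -220.5   13.3]
green cork+pocket 1262 (array([ 506.2, -138.1]), array([242.3,  92.2]), 83.0) [ 476.7 -228.4   47.3]
saddle 176 (array([ 533.3, -234.1]), array([40.4, 14. ]), 82.9) [ 533.3 -232.1   44.7]
pocket 507 (array([ 470.4, -227. ]), array([57.2, 42.7]), 83.0) [ 467.  -221.1   64.6]
```

View pics/w1c.png

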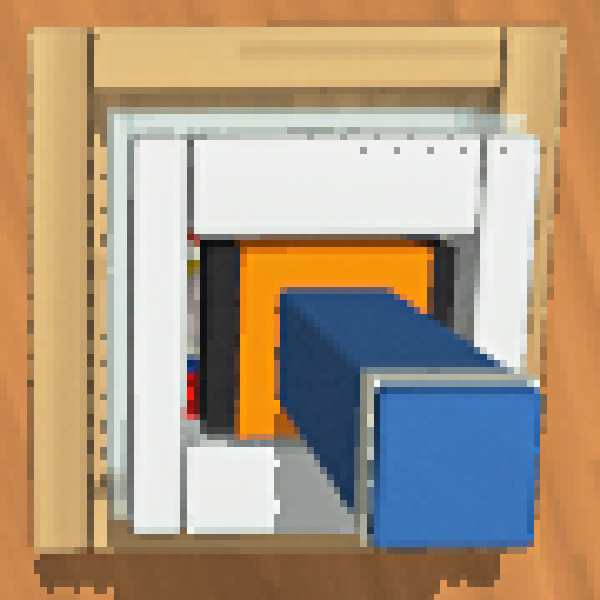

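The crop shows the black rubber cheeks left and right of the orange plug, so jar x lies along image x, which is world yaw −19.5°. The current tool y already lies along it, so I will grip in that direction.

```bash
python3 -m jog '[[0.344,0.671,0.3,0,0,0,0],[0.344,0.671,0.3,0,0,0,0],[0.344,0.671,0.3,0,0,0,0]]'; python3 -m jog '[[0,0,0.6,0,0,0,0],[0,0,0.95,0,0,0,0],[0,0,0.95,0,0,0,0]]'; python3 -m jog '[[0,0,0.35,0,0,0,0],[0,0,0.686,0,0,0,0],[0,0,0.686,0,0,0,0],[0,0,0.686,0,0,0,0]]'; python3 -m jog '[[0,0,0,0,0,0,1],[0,0,0,0,0,0,1],[0,0,0,0,0,0,1],[0,0,0,0,0,0,1],[0,0,0,0,0,0,1]]' 80
```

```text
time_s: 2.4
tcp_pos: [568.2, -5.8, 306.6]
ee_rot: [-179.9, 0.0, 70.5]
force: [-0.4, 1.3, -0.4]
opening: 85.3
grip_force: 0.0
time_s: 2.78
tcp_pos: [566.2, -5.9, 230.4]
ee_rot: [-179.8, 0.1, 70.5]
force: [1.0, -0.6, 0.0]
opening: 85.4
grip_force: 0.0
time_s: 3.28
tcp_pos: [569.8, -5.8, 178.8]
ee_rot: [179.8, -0.1, 70.5]
force: [0.5, 0.5, 1.1]
opening: 85.6
grip_force: 0.0
time_s: 3.9
tcp_pos: [568.9, -5.8, 176.8]
ee_rot: [180.0, -0.0, 70.5]
force: [-0.9, 0.2, 2.5]
opening: 21.2
grip_force: 79.8
```

```bash
python3 -m jog '[[0,0.071,-0.005,0.041,0,0,1],[0,0.143,-0.008,0.083,0,0,1],[0,0.143,-0.015,0.083,0,0,1]]'; python3 -m jog '[[0,-0.143,0.004,-0.083,0,0,1],[0,-0.285,0.019,-0.166,0,0,1],[0,-0.285,0.0,-0.166,0,0,1]]'
python3 - <<'E'
from h import *
c=viewer.camera_params("wrist"); p,d=viewer.snapshot("wrist"); cv2.imwrite("pics/w2.png",p[:,:,::-1])
np.savez("w2.npz",p=p,d=d,**{k:c[k] for k in c})
E
```

```text
time_s: 4.28
tcp_pos: [580.1, -9.7, 177.8]
ee_rot: [-172.5, -0.0, 70.5]
force: [-1.1, 0.1, 2.9]
opening: 21.0
grip_force: 81.8
time_s: 4.65
tcp_pos: [556.2, -2.1, 179.6]
ee_rot: [172.4, 0.1, 70.6]
force: [5.9, -2.7, -14.9]
opening: 21.0
grip_force: 81.2
```

```bash
cat > jar.py <<'E'
from h import *
def jar():
    s=sensors.get_state(); p,d=viewer.snapshot("scene"); p2,d2=viewer.snapshot("side"); o=[]
    for n,p,d in(("scene",p,d),("side",p2,d2)):
        W=cloud(d,viewer.camera_params(n)).reshape(-1,3); q=cv2.cvtColor(p,cv2.COLOR_RGB2HSV).reshape(-1,3)
        m=(np.hypot(W[:,0]-569,W[:,1]+5)<58)&(W[:,2]>92)&(W[:,2]<115)&(q[:,1]<50)&(q[:,2]>120); o+=[round(float(np.median(W[m,2])),2),int(m.sum())]
    print("t",round(s["time_s"],2),"collar z",o,"F",np.round(s["force"],1),"T",np.round(s["ft_torque"],2),"z",np.round(s["tcp_pos"],1))
jar()
E
python3 - <<'E'
from h import *
for n in("scene","side"):
    z=np.load(n+"0.npz"); W=cloud(z["d"],viewer.camera_params(n)).reshape(-1,3); q=cv2.cvtColor(z["p"],cv2.COLOR_RGB2HSV).reshape(-1,3)
    m=(np.hypot(W[:,0]-569,W[:,1]+5)<58)&(W[:,2]>92)&(W[:,2]<115)&(q[:,1]<50)&(q[:,2]>120); print("ref",n,np.median(W[m,2]),m.sum())
E
python3 jar.py
```

```text
ref scene 99.95221646365235 273
ref side 98.6801723228134 243
t 4.7 collar z [101.26, 290, 99.46, 264] F [  4.7  -1.6 -14.7] T [-0.11 -0.62 -0.04] z [556.4  -2.1 179.2]
```

```bash
python3 -m jog '[[0,0.143,0.01,0.083,0,0,1],[0,0.284,0.037,0.166,0,0,1],[0,0.284,0.037,0.166,0,0,1]]'; python3 jar.py;  python3 -m jog '[[0,-0.143,0.009,-0.083,0,0,1],[0,-0.284,0.030,-0.166,0,0,1],[0,-0.284,0.025,-0.166,0,0,1]]'; python3 jar.py
```

```text
time_s: 5.18
tcp_pos: [580.0, -10.6, 178.1]
ee_rot: [-172.1, 0.1, 70.5]
force: [-1.8, -0.5, -4.5]
opening: 21.0
grip_force: 82.8
t 5.17 collar z [99.72, 275, 98.49, 249] F [-1.8 -0.5 -4.5] T [-0.31  0.14  0.07] z [580.  -10.6 178.1]
time_s: 5.65
tcp_pos: [556.1, -2.3, 181.2]
ee_rot: [172.2, 0.1, 70.6]
force: [5.8, -2.5, -13.6]
opening: 21.6
grip_force: 82.0
t 5.65 collar z [101.97, 286, 100.02, 275] F [  5.8  -2.5 -13.6] T [-0.62 -0.55 -0.06] z [556.1  -2.3 181.2]
```

```bash
python3 -m jog '[[0,0.143,0.005,0.083,0,0,1],[0,0.284,0.025,0.166,0,0,1],[0,0.284,0.015,0.166,0,0,1]]'; python3 jar.py;  python3 -m jog '[[0,-0.143,0.009,-0.083,0,0,1],[0,-0.284,0.037,-0.166,0,0,1],[0,-0.284,0.037,-0.166,0,0,1]]'; python3 jar.py
```

```text
time_s: 6.12
tcp_pos: [579.8, -10.6, 180.6]
ee_rot: [-172.2, 0.1, 70.5]
force: [-1.5, -2.6, -12.9]
opening: 21.1
grip_force: 82.5
t 6.12 collar z [99.81, 271, 98.35, 242] F [ -1.5  -2.6 -12.9] T [-0.77 -0.6   0.15] z [579.8 -10.6 180.6]
time_s: 6.6
tcp_pos: [555.0, -2.0, 184.0]
ee_rot: [172.2, 0.0, 70.6]
force: [4.4, -3.9, -13.9]
opening: 21.3
grip_force: 82.3
t 6.6 collar z [101.91, 282, 100.3, 263] F [  4.4  -3.9 -13.9] T [-0.91 -0.34 -0.14] z [555.  -2. 184.]
```

```bash
python3 -m jog '[[0,0.143,-0.005,0.083,0,0,1],[0,0.284,0.005,0.166,0,0,1],[0,0.284,-0.013,0.166,0,0,1]]' >/dev/null; python3 jar.py;  python3 -m jog '[[0,-0.143,0.018,-0.083,0,0,1],[0,-0.284,0.05,-0.166,0,0,1],[0,-0.284,0.05,-0.166,0,0,1]]'>/dev/null; python3 jar.py
```

```text
t 7.08 collar z [100.36, 269, 99.74, 258] F [  0.9  -2.2 -15.8] T [-1.04 -0.87  0.15] z [578.8 -10.2 184.6]
t 7.55 collar z [102.16, 271, 100.87, 258] F [  3.7  -5.6 -13. ] T [-1.24 -0.22 -0.19] z [554.5  -1.6 188.4]
```

```bash
python3 -m jog '[[0,0.143,-0.005,0.083,0,0,1],[0,0.284,0.005,0.166,0,0,1],[0,0.284,-0.007,0.166,0,0,1]]' >/dev/null; python3 jar.py;  python3 -m jog '[[0,-0.143,0.018,-0.083,0,0,1],[0,-0.284,0.05,-0.166,0,0,1],[0,-0.284,0.05,-0.166,0,0,1]]'>/dev/null; python3 jar.py
```

```text
t 8.03 collar z [99.82, 258, 98.91, 249] F [  1.7  -2.9 -16.2] T [-1.16 -1.21  0.13] z [579.4  -9.6 189. ]
t 8.5 collar z [101.51, 262, 99.92, 250] F [  3.2  -4.3 -14.3] T [-1.   -0.63 -0.14] z [553.7  -0.7 191.4]
```

```bash
python3 -m jog '[[0,0.143,-0.005,0.083,0,0,1],[0,0.284,0.005,0.166,0,0,1],[0,0.284,-0.007,0.166,0,0,1]]' >/dev/null; python3 jar.py;  python3 -m jog '[[0,-0.143,0.018,-0.083,0,0,1],[0,-0.284,0.05,-0.166,0,0,1],[0,-0.284,0.05,-0.166,0,0,1]]'>/dev/null; python3 jar.py
```

```text
t 8.97 collar z [99.77, 254, 98.9, 240] F [  2.9  -2.6 -16. ] T [-1.24 -1.7   0.04] z [579.3  -9.4 192. ]
t 9.45 collar z [100.88, 258, 99.66, 246] F [  5.5  -6.  -14.5] T [-1.   -0.99 -0.18] z [ 5.532e+02 -5.000e-01  1.940e+02]
```

```bash
python3 -m jog '[[0,0.143,-0.005,0.083,0,0,1],[0,0.284,0.005,0.166,0,0,1],[0,0.284,-0.007,0.166,0,0,1]]' >/dev/null; python3 jar.py;  python3 -m jog '[[0,-0.143,0.018,-0.083,0,0,1],[0,-0.284,0.05,-0.166,0,0,1],[0,-0.284,0.05,-0.166,0,0,1]]'>/dev/null; python3 jar.py
```

```text
t 9.93 collar z [99.83, 253, 98.92, 235] F [  4.5  -4.1 -15.7] T [-1.34 -2.27 -0.05] z [579.1  -9.2 194.7]
t 10.4 collar z [100.73, 259, 99.56, 238] F [  6.7  -4.2 -13.9] T [-1.14 -1.27 -0.15] z [ 5.528e+02 -3.000e-01  1.965e+02]
```

```bash
python3 -m jog '[[0,0.143,-0.005,0.083,0,0,1],[0,0.284,0.005,0.166,0,0,1],[0,0.284,-0.007,0.166,0,0,1]]' >/dev/null; python3 jar.py;  python3 -m jog '[[0,-0.143,0.018,-0.083,0,0,1],[0,-0.284,0.05,-0.166,0,0,1],[0,-0.284,0.05,-0.166,0,0,1]]'>/dev/null; python3 jar.py
```

```text
t 10.88 collar z [99.8, 248, 99.04, 228] F [-0.8  0.2 -1.6] T [-0.02 -0.1  -0.  ] z [578.3  -7.8 199.1]
t 11.35 collar z [99.92, 246, 98.69, 227] F [-1.4  0.1 10.2] T [-0.05  0.43  0.01] z [552.3   1.  202.1]
```

```bash
python3 -m jog '[[0,0.143,-0.005,0.083,0,0,1],[0,0.284,0.005,0.166,0,0,1],[0,0.284,-0.007,0.166,0,0,1]]' >/dev/null; python3 jar.py;  python3 -m jog '[[0,-0.143,0.018,-0.083,0,0,1],[0,-0.284,0.05,-0.166,0,0,1],[0,-0.284,0.05,-0.166,0,0,1]]'>/dev/null; python3 jar.py
```

```text
t 11.82 collar z [99.97, 251, 98.55, 231] F [ 0.6 -1.  -2.6] T [-0.05 -0.1   0.03] z [576.8  -7.8 199.7]
t 12.3 collar z [100.07, 255, 98.66, 235] F [ 0.7 -0.6 -2.4] T [ 0.1   0.24 -0.03] z [550.2   0.9 202.4]
```

```bash
python3 -m jog '[[0,0,-0.4,0,0,0,1],[0,0,-0.8,0,0,0,1],[0,0.1,-0.95,0.083,0,0,1],[0,0.1,-0.95,0.083,0,0,1]]'; python3 -m jog '[[0.3,0,-0.5,0,0,0,1],[0.9,-0.2,-0.8,0,0,0,1],[0.9,-0.4,-0.8,0,0,0,1],[0.9,-0.4,-0.8,0,0,0,1]]';  python3 -m jog '[[0.5,-0.1,0,0,0,0,1],[0.5,-0.1,0,0,0,0,1],[0.5,-0.1,0,0,0,0,1]]'; python3 jar.py
python3 - <<'E'
from h import *
s=sensors.get_state(); c=viewer.camera_params("wrist"); p,d=viewer.snapshot("wrist"); np.savez("w3.npz",p=p,d=d,**{k:c[k] for k in c}); cv2.imwrite("pics/w3.png",p[:,:,::-1])
E
```

```text
time_s: 12.9
tcp_pos: [554.5, -0.3, 275.8]
ee_rot: [179.9, -0.1, 70.5]
force: [0.7, -0.1, -2.3]
opening: 21.0
grip_force: 84.3
time_s: 13.4
tcp_pos: [544.7, 79.3, 339.3]
ee_rot: [180.0, -0.0, 70.7]
force: [0.0, 0.1, -2.2]
opening: 21.1
grip_force: 84.3
time_s: 13.78
tcp_pos: [551.9, 118.1, 338.6]
ee_rot: [-180.0, 0.1, 70.5]
force: [-0.6, 0.2, -1.6]
opening: 21.0
grip_force: 84.4
t 13.78 collar z [100.0, 338, 99.06, 242] F [-0.6  0.2 -1.6] T [ 0.02 -0.05 -0.  ] z [551.9 118.1 338.6]
```

View pics/w3.png

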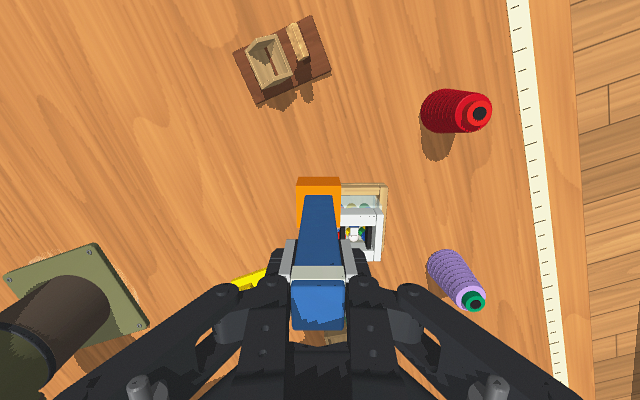

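Run:
```python
from h import *
z=np.load("w3.npz"); p=z["p"]; W=cloud(z["d"],z); hsv=cv2.cvtColor(p,cv2.COLOR_RGB2HSV)
s=sensors.get_state(); T=R.from_euler('xyz',s["ee_rot"],degrees=True)
q=hsv[170:240,285:355].reshape(-1,3); w=W[170:240,285:355].reshape(-1,3); t=T.inv().apply(w-s["tcp_pos"])
for n,m in(("orange",(q[:,0]<20)&(q[:,1]>200)),("blue",(q[:,0]>100)&(q[:,0]<130)&(q[:,1]>120))):
    m&=(t[:,2]<140)&(abs(t[:,0])<40); a=t[m]; print(n,m.sum(),np.percentile(a,[1,50,99],axis=0).round(1).tolist())
    if n=="blue":
        f=a[abs(a[:,0]-np.median(a[:,0]))<4]; print("face slope x,y vs z",np.polyfit(f[:,2],f[:,0],1),np.polyfit(f[:,2],f[:,1],1))
    else:
        for lo in range(60,125,5):
            k=(a[:,2]>lo)&(a[:,2]<lo+5)
            if k.sum()>5: print(lo,k.sum(),np.median(a[k,0]).round(1),a[k,1].min().round(1),a[k,1].max().round(1))
def sub(x0,y0,x1,y1,f,n):
    w=W[y0:y1,x0:x1].reshape(-1,3);q=hsv[y0:y1,x0:x1].reshape(-1,3);m=f(w,q)&~np.isnan(w[:,0]);print(n,m.sum(),rect(w[m]),np.round(np.percentile(w[m],[2,50,98],axis=0),1).tolist()); return w[m]
sub(225,10,340,112,lambda w,q:(w[:,2]>7)&(w[:,2]<16),"base")
B=sub(225,10,340,112,lambda w,q:(w[:,2]>25),"upper")
# rest frame along-axis profile
ang=np.radians(183); ex=np.array([np.cos(ang),np.sin(ang)]); ey=np.array([-ex[1],ex[0]])
o=np.array([550,270.5]); xr=(B[:,:2]-o)@ex; yr=(B[:,:2]-o)@ey
for lo in range(-60,70,6):
    k=(xr>lo)&(xr<=lo+6)
    if k.sum()>3: print(lo,k.sum(),"z",B[k,2].min().round(1),B[k,2].max().round(1),"y",yr[k].min().round(1),yr[k].max().round(1))
k=(B[:,2]>84)&(xr<10); print("saddle top",k.sum(),rect(B[k]),B[k].mean(0))
```

```text
orange 1162 [[-15.9, -17.7, 70.0], [14.5, 0.0, 71.8], [18.4, 17.5, 98.6]]
65 11 11.6 -15.9 17.5
70 812 11.3 -17.8 17.8
75 85 18.1 -17.9 17.7
80 67 18.2 -17.5 17.5
85 66 18.1 -17.7 17.8
90 56 18.2 -17.1 17.1
95 65 18.1 -17.6 17.7
blue 1477 [[10.3, -10.5, -7.4], [10.9, -0.1, 20.0], [11.5, 10.3, 68.4]]
face slope x,y vs z [2.95101234e-03 1.08623743e+01] [ 0.00237603 -0.16036406]
base 2769 (array([547.8, 268.3]), array([130.1,  80.5]), 3.0) [[484.7, 228.3, 10.8], [564.4, 258.9, 13.0], [611.3, 307.3, 14.8]]
upper 2257 (array([547.2, 268.2]), array([82., 56.]), 3.2) [[508.0, 239.6, 29.8], [539.8, 269.7, 50.2], [586.7, 293.8, 95.6]]
-42 57 z 27.8 92.3 y -17.5 19.0
-36 198 z 26.4 96.5 y -17.5 22.0
-30 195 z 25.4 97.5 y -17.3 22.1
-24 92 z 84.9 91.5 y -17.0 21.8
-12 46 z 49.7 53.0 y -24.7 28.9
-6 199 z 44.5 56.8 y -25.5 30.1
0 199 z 37.6 63.0 y -25.9 30.1
6 201 z 29.7 68.0 y -25.5 30.1
12 205 z 27.8 72.4 y -25.4 30.2
18 217 z 26.8 75.4 y -25.5 30.2
24 207 z 31.3 67.0 y -25.3 30.2
30 204 z 33.5 59.8 y -25.4 30.1
36 189 z 38.3 52.6 y -25.7 30.2
42 48 z 42.8 46.5 y -24.5 29.7
saddle top 494 (array([579.4, 269.8]), array([17.2, 39.6]), 3.1) [579.22473048 269.78050062  91.86175545]
```

Run:
```python
from h import *
z=np.load("w3.npz"); W=cloud(z["d"],z); B=W[10:112,225:340].reshape(-1,3); B=B[~np.isnan(B[:,0])]
print("bench",np.median(W[100:160,60:200,2]))
ang=np.radians(183); ex=np.array([np.cos(ang),np.sin(ang)]); ey=np.array([-ex[1],ex[0]])
o=np.array([547.8,268.3]); xr=(B[:,:2]-o)@ex; yr=(B[:,:2]-o)@ey
k=(B[:,2]>82)&(abs(yr)<19)
for lo in np.arange(-46,-14,2):
    m=k&(xr>lo)&(xr<=lo+2)
    if m.sum(): print(lo+1,m.sum(),B[m,2].min().round(1),np.median(B[m,2]).round(1),B[m,2].max().round(1))
# pocket floor: centre strip
k=(abs(yr)<15)&(B[:,2]>12)&(xr>-20)
for lo in np.arange(-14,60,4):
    m=k&(xr>lo)&(xr<=lo+4)
    if m.sum(): print("p",lo+2,m.sum(),B[m,2].min().round(1),np.median(B[m,2]).round(1),B[m,2].max().round(1))
```

```text
bench nan
-41 8 83.3 84.5 85.3
-39 48 83.5 87.4 92.3
-37 54 90.0 91.9 94.3
-35 57 91.3 93.7 96.3
-33 55 92.9 95.2 96.5
-31 58 93.3 95.5 97.5
-29 55 90.6 93.5 95.5
-27 55 88.5 90.9 93.0
-25 56 86.0 88.3 91.5
-23 24 84.9 86.9 88.8
p -12 51 12.2 13.2 14.9
p -8 92 12.1 51.4 55.4
p -4 66 49.4 52.7 55.5
p 0 65 44.6 47.7 51.1
p 4 60 40.4 43.2 45.9
p 8 60 34.9 38.2 41.7
p 12 60 32.8 34.6 37.1
p 16 56 26.8 30.9 35.6
p 20 65 29.8 32.2 35.0
p 24 71 31.3 35.8 38.8
p 28 70 36.2 38.8 41.7
p 32 72 39.2 42.2 44.5
p 36 73 42.3 45.6 48.9
p 40 50 43.0 45.6 47.5
p 48 46 12.4 13.3 15.2
p 52 49 12.0 13.1 15.1
p 56 51 12.3 13.4 15.0
p 60 48 12.0 13.1 15.1
```

```bash
cat >> h.py <<'E'
def go(pos,Rm,p0=None,R0=None):
    s=sensors.get_state(); p0=s["tcp_pos"] if p0 is None else p0
    R0=R.from_euler('xyz',s["ee_rot"],degrees=True) if R0 is None else R0
    print("shift",np.round(R0.inv().apply(np.array(pos)-p0)/80,3),"turn",np.round(np.degrees((R0.inv()*Rm).as_rotvec())/90,3))
    return np.array(pos,float),Rm
a=np.radians(183); EX=np.array([np.cos(a),np.sin(a),0]); EY=np.array([-EX[1],EX[0],0]); Z=np.array([0,0,1.])
AX=-0.6428*EX+0.766*Z; N=0.766*EX+0.6428*Z
SEAT=np.array([566.5,269.3,97])
RP=R.from_matrix(np.stack([-EY,np.cross(-AX,-EY),-AX],1))
E
python3 - <<'E'
from h import *
t=SEAT+AX*25.5; print(t)
p,r=go([545,240,320],RP)
p,r=go(t+N*80+AX*5,RP,p,r)
p,r=go(t+N*3+AX*3,RP,p,r)
p,r=go(t,RP,p,r)
E
```

```text
[582.86893616 270.15785959 116.533     ]
shift [ 1.409 -0.595  0.237] turn [ 0.439 -0.087 -0.24 ]
shift [0.352 1.012 1.569] turn [0. 0. 0.]
shift [-0.     0.962  0.025] turn [0. 0. 0.]
shift [0.    0.037 0.037] turn [0. 0. 0.]
```

```bash
python3 -m jog '[[0.6,-0.25,0,0,0,0,1],[0.98,-0.4,0,0,0,0,1]]' >/dev/null; python3 -m jog '[[0.1,-0.05,0.05,0.09,-0.017,-0.048,1],[0.2,-0.1,0.1,0.18,-0.035,-0.096,1],[0.3,-0.15,0.15,0.27,-0.052,-0.144,1],[0.43,-0.195,0.237,0.36,-0.07,-0.192,1],[0.43,-0.195,0.237,0.439,-0.087,-0.24,1]]'; python3 -m jog '[[0,0,0,0,0,0,1]]'
python3 - <<'E'
from h import *
print(sensors.get_state()["joint_positions"].round(1))
t=SEAT+AX*25.5
p,r=go(t+N*80+AX*60,RP)
p,r=go(t+N*80+AX*5,RP,p,r)
E
```

```text
time_s: 14.8
tcp_pos: [505.5, 230.5, 276.2]
ee_rot: [-142.9, -0.9, 92.5]
force: [-0.0, 0.3, -2.0]
opening: 21.2
grip_force: 84.5
time_s: 14.92
tcp_pos: [503.7, 229.7, 276.0]
ee_rot: [-142.6, -0.7, 92.3]
force: [0.2, -0.8, -1.6]
opening: 21.1
grip_force: 84.5
[ 18.6  47.5  42.5 121.1  10.3 102.6]
shift [0.453 1.051 0.18 ] turn [ 0.029 -0.011 -0.001]
shift [ 0.    -0.     0.687] turn [0. 0. 0.]
```

```bash
python3 -m jog '[[0.25,0.5,0.1,0.0,0.0,0,1],[0.45,0.9,0.18,0.0,0,0,1],[0.45,0.99,0.18,0.029,-0.011,0,1],[0.45,0.99,0.18,0.029,-0.011,0,1]]'
python3 - <<'E'
from h import *
print(sensors.get_state()["joint_positions"].round(1))
t=SEAT+AX*25.5
p,r=go(t+N*80+AX*5,RP)
p,r=go(t+N*40+AX*5,RP,p,r)
E
```

```text
time_s: 15.42
tcp_pos: [539.4, 263.9, 208.4]
ee_rot: [-141.4, -0.3, 92.7]
force: [-0.5, 0.3, -2.5]
opening: 20.8
grip_force: 84.4
[ 20.2  56.1  50.1 121.3  11.  103.6]
shift [0.046 0.145 0.47 ] turn [ 0.016 -0.005 -0.   ]
shift [-0.   0.5  0. ] turn [0. 0. 0.]
```

```bash
python3 -m jog '[[0.046,0.145,0.3,0.01,-0.005,0,1],[0.046,0.145,0.47,0.016,-0.005,0,1],[0.046,0.145,0.47,0.016,-0.005,0,1]]'
python3 - <<'E'
from h import *
print(sensors.get_state()["joint_positions"].round(1))
t=SEAT+AX*25.5
p,r=go(t+N*80+AX*5,RP)
p,r=go(t+N*40+AX*5,RP)
E
```

```text
time_s: 15.8
tcp_pos: [524.5, 267.2, 173.4]
ee_rot: [-140.0, -0.0, 93.0]
force: [-0.1, -1.0, -0.9]
opening: 21.2
grip_force: 84.4
[ 20.8  55.4  42.5 115.7  11.4 103.8]
shift [-0.001  0.016  0.013] turn [ 0.001 -0.     0.   ]
shift [-0.002  0.516  0.013] turn [ 0.001 -0.     0.   ]
```

```bash
python3 -m jog '[[0,0.4,0.013,0,0,0,1],[0,0.65,0.013,0,0,0,1],[0,0.82,0.013,0,0,0,1],[0,0.82,0.013,0,0,0,1]]'
python3 - <<'E'
from h import *
t=SEAT+AX*25.5
p,r=go(t+N*2+AX*2,RP)
p,d=viewer.snapshot("side"); a=p[220:310,260:400,::-1]; p,d=viewer.snapshot("scene"); b=p[190:280,330:470,::-1]
cv2.imwrite("pics/rest1.png",cv2.resize(np.hstack([a,b]),None,fx=2.8,fy=2.8,interpolation=2))
E
```

```text
time_s: 16.3
tcp_pos: [574.9, 269.8, 128.9]
ee_rot: [-140.1, -0.1, 93.0]
force: [-1.0, 0.4, -1.6]
opening: 21.3
grip_force: 84.5
shift [-0.001  0.151  0.03 ] turn [ 0.002 -0.001  0.   ]
```

View pics/rest1.png

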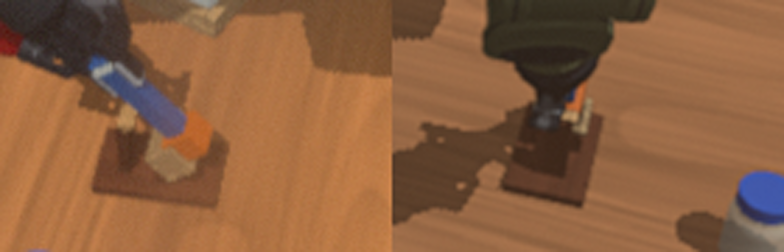

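The left crop shows the stopper leaning, with its plug (crop px 190,135) just above the light pocket and its handle over the saddle. I will lower it gently.

```bash
python3 -m jog '[[0,0.08,0.015,0,0,0,1],[0,0.151,0.03,0,0,0,1],[0,0.151,0.03,0,0,0,1]]'; python3 -m jog '[[0,0.012,0.015,0,0,0,1],[0,0.025,0.025,0,0,0,1],[0,0.025,0.025,0,0,0,1]]'
python3 - <<'E'
from h import *
go(SEAT+AX*25.5,RP); print(sensors.get_state()["ft_torque"])
E
```

```text
time_s: 16.77
tcp_pos: [580.8, 270.5, 121.0]
ee_rot: [-140.4, -0.2, 93.0]
force: [6.7, 1.1, 9.9]
opening: 20.9
grip_force: 86.1
time_s: 17.15
tcp_pos: [580.8, 270.5, 120.9]
ee_rot: [-140.5, -0.2, 92.9]
force: [10.6, 1.5, 16.8]
opening: 21.4
grip_force: 87.4
shift [-0.006  0.054  0.026] turn [ 0.005 -0.003  0.001]
[ 0.01844207  0.58378794 -0.10056764]
```

```bash
python3 -m jog '[[0,0,-0.05,0,0,0,1],[0,0.02,-0.045,0,0,0,1],[0,0.04,-0.045,0,0,0,1],[0,0.04,-0.045,0,0,0,1]]'
python3 - <<'E'
from h import *
go(SEAT+AX*25.5,RP); print(sensors.get_state()["ft_torque"])
E
```

```text
time_s: 17.65
tcp_pos: [582.6, 270.6, 119.5]
ee_rot: [-140.6, -0.3, 92.9]
force: [-2.2, -2.4, 26.9]
opening: 20.9
grip_force: 87.5
shift [-0.006  0.025  0.027] turn [ 0.006 -0.003  0.001]
[-0.72283693  5.23885695  0.37687418]
```

```bash
python3 -m jog '[[0,-0.015,-0.015,0,0,0,1],[0,-0.022,-0.02,0,0,0,1],[0,-0.022,-0.02,0,0,0,1]]';  python3 - <<'E'
from h import *
s=sensors.get_state(); f=s["force"]; print("ax",f@AX,"N",f@N,s["ft_torque"])
E
```

```text
time_s: 18.02
tcp_pos: [581.9, 270.3, 120.0]
ee_rot: [-140.5, -0.3, 92.9]
force: [1.6, 0.3, 14.1]
opening: 21.1
grip_force: 86.2
ax 11.830131986511605 N 7.771175344772993 [-0.05799533  1.88278625  0.01003005]
```

```bash
python3 -m jog '[[0,-0.01,-0.018,0,0,0,1],[0,-0.01,-0.018,0,0,0,1],[0,-0.01,-0.018,0,0,0,0.6],[0,-0.01,-0.018,0,0,0,0.3],[0,-0.01,-0.018,0,0,0,0]]'; python3 -m jog '[[0,0,0,0,0,0,0],[0,0,0,0,0,0,0]]'
python3 - <<'E'
from h import *
s=sensors.get_state(); c=viewer.camera_params("wrist"); p,d=viewer.snapshot("wrist"); np.savez("w4.npz",p=p,d=d,**{k:c[k] for k in c})
T=R.from_euler('xyz',s["ee_rot"],degrees=True); W=cloud(d,c); q=cv2.cvtColor(p,cv2.COLOR_RGB2HSV)
m=(q[...,0]>100)&(q[...,0]<130)&(q[...,1]>120)&(np.linalg.norm(W-s["tcp_pos"],axis=-1)<120)
a=W[m]-SEAT; print(m.sum(),"along",np.percentile(a@AX,[2,98]),"N",np.percentile(a@N,[2,50,98]),"Y",np.percentile(a@EY,[2,50,98]))
f=T.inv().apply(W[m]-s["tcp_pos"]); print(np.percentile(f,[2,50,98],axis=0).round(1))
E
```

```text
time_s: 18.65
tcp_pos: [581.2, 269.1, 118.0]
ee_rot: [-140.3, -0.1, 93.0]
force: [-0.4, 0.1, -0.4]
opening: 69.1
grip_force: 0.0
time_s: 18.9
tcp_pos: [581.4, 269.3, 118.2]
ee_rot: [-140.3, -0.1, 93.0]
force: [0.1, 0.2, 0.3]
opening: 85.4
grip_force: 0.0
5315 along [-31.44297379  77.08033201] N [-11.60963885  -0.73252554  10.04970742] Y [-12.27769165 -11.39665496   8.00075768]
[[ -7.1  -7.9 -51.2]
 [ 12.2   3.  -46.1]
 [ 13.1  14.1  57.3]]
```

```bash
python3 -m jog '[[0.4,0,0,0,0,0,0],[0.95,0,0,0,0,0,0],[0.95,0,0,0,0,0,0]]';  python3 - <<'E'
from h import *
RG=R.from_matrix(np.stack([np.cross(EY,-N),EY,-N],1))
p0,r0=go([480,345,300],RG)
g=SEAT+28*AX-19*N
p,r=go(g+100*N,RG,p0,RG); p,r=go(g,RG,p,r)
E
```

```text
time_s: 19.32
tcp_pos: [562.9, 344.7, 112.2]
ee_rot: [-141.1, -0.5, 93.0]
force: [-0.4, -1.1, -0.4]
opening: 85.6
grip_force: 0.0
shift [ 0.078 -2.279 -1.176] turn [-0.765  0.756  0.775]
shift [-0.932  1.002  1.408] turn [0. 0. 0.]
shift [-0.    0.    1.25] turn [0. 0. 0.]
```

```bash
python3 -m jog '[[0,-0.7,-0.2,0,0,0,0],[0,-1,-0.6,0,0,0,0],[0,-1,-0.6,0,0,0,0]]' >/dev/null; python3 -m jog '[[0,-0.6,0,0,0,0,0],[0,-1,0,-0.068,0.067,0.069,0],[0,-1,0,-0.136,0.134,0.138,0]]' >/dev/null; python3 -m jog '[[0,0,0,-0.068,0.067,0.069,0],[0,0,0,-0.136,0.134,0.138,0],[0,0,0,-0.204,0.201,0.207,0],[0,0,0,-0.272,0.269,0.275,0],[0,0,0,-0.272,0.269,0.275,0]]';  python3 - <<'E'
from h import *
RG=R.from_matrix(np.stack([np.cross(EY,-N),EY,-N],1))
print(sensors.get_state()["joint_positions"].round(1))
p0,r0=go([490,310,260],RG)
E
```

```text
time_s: 20.7
tcp_pos: [457.7, 330.0, 242.8]
ee_rot: [-171.6, -19.6, 44.7]
force: [-0.5, -0.4, 0.0]
opening: 85.3
grip_force: 0.0
[ 28.1   6.7 -20.8  46.   13.6 164. ]
shift [ 0.177  0.433 -0.232] turn [-0.356  0.352  0.362]
```

```bash
cat >> h.py <<'E'
RG=R.from_matrix(np.stack([np.cross(-EY,-N),-EY,-N],1))
E
python3 - <<'E'
from h import *
p0,r0=go([490,310,260],RG)
E
```

```text
shift [ 0.177  0.433 -0.232] turn [-0.455 -0.46  -1.515]
```

```bash
for i in 1 2 3; do python3 -m jog '[[0,0,0,-0.033,-0.033,-0.109,0],[0,0,0,-0.066,-0.066,-0.218,0],[0,0,0,-0.099,-0.1,-0.327,0],[0,0,0,-0.131,-0.132,-0.436,0],[0,0,0,-0.152,-0.153,-0.505,0]]' | grep -E "rot|pos"; done;  python3 - <<'E'
from h import *
print(sensors.get_state()["joint_positions"].round(1))
g=SEAT+28*AX-19*N
p0,r0=go(g+100*N,RG)
c=viewer.camera_params("wrist"); s=sensors.get_state(); p,d=viewer.snapshot("wrist"); cv2.imwrite("pics/w5.png",p[:,:,::-1])
W=cloud(d,c); q=cv2.cvtColor(p,cv2.COLOR_RGB2HSV)
m=(q[...,0]>100)&(q[...,0]<130)&(q[...,1]>120)&(np.linalg.norm(W-SEAT,axis=-1)<110)
a=W[m]-SEAT; print(m.sum(),"along",np.percentile(a@AX,[2,98]),"N",np.percentile(a@N,[2,50,98]),"Y",np.percentile(a@EY,[2,50,98]))
E
```

```text
tcp_pos: [464.9, 333.8, 245.3]
ee_rot: [164.5, -2.2, 90.0]
tcp_pos: [464.2, 334.0, 244.9]
ee_rot: [158.9, 26.3, 129.2]
tcp_pos: [464.2, 333.9, 244.6]
ee_rot: [-179.8, 50.3, -176.6]
[ 55.8   0.7 -45.8   7.5 -37.7  39.9]
shift [ 0.278 -0.872  1.118] turn [0.    0.003 0.003]
2371 along [-41.48137473  72.98292967] N [-3.66001195 11.3734495  14.22564003] Y [-11.92195382  -2.69246142   8.98742108]
```

View pics/w5.png

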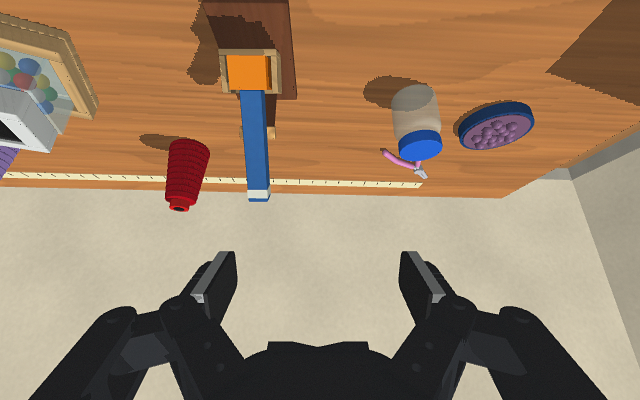

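The stopper is propped in the rest, with its plug at (250,72) in the pocket and its handle free at (257,170). Next I take it across the handle.

```bash
python3 -m jog '[[0.15,-0.5,0.1,0,0,0,0],[0.278,-0.856,0.5,0,0,0,0],[0.278,-0.856,0.5,0,0,0,0]]' >/dev/null; python3 -m jog '[[0,0,0.4,0,0,0,0],[0,0,0.618,0,0,0,0],[0,0,0.618,0,0,0,0]]'
python3 - <<'E'
from h import *
g=SEAT+28*AX-19*N-1.3*EY
p0,r0=go(g,RG)
c=viewer.camera_params("wrist"); s=sensors.get_state(); p,d=viewer.snapshot("wrist"); T=R.from_euler('xyz',s["ee_rot"],degrees=True)
W=cloud(d,c); q=cv2.cvtColor(p,cv2.COLOR_RGB2HSV)
m=(q[...,0]>100)&(q[...,0]<130)&(q[...,1]>120)&(np.linalg.norm(W-SEAT,axis=-1)<110)
t=T.inv().apply(W[m]-s["tcp_pos"]); zz=np.median(t[:,2]); f=t[abs(t[:,2]-zz)<4]
print(len(f),zz,np.percentile(f,[1,50,99],axis=0).round(1).tolist()); print(np.polyfit(f[:,0],f[:,2],1),np.polyfit(f[:,0],f[:,1],1))
E
```

```text
time_s: 23.38
tcp_pos: [523.0, 268.3, 170.4]
ee_rot: [179.7, 50.3, -177.4]
force: [-0.3, -0.9, -0.8]
opening: 85.4
grip_force: 0.0
shift [0.009 0.    1.244] turn [-0.     0.003 -0.003]
3537 68.71619038717192 [[-44.8, -11.0, 65.7], [24.5, -0.6, 68.7], [70.0, 9.8, 71.9]]
[-4.46265233e-02  6.97346031e+01] [-0.00272591 -0.49965913]
```

```bash
python3 -m jog '[[0.005,0,0.4,0,0,0,0],[0.009,-0.006,0.7,0,0,0,0],[0.009,-0.006,0.7,0,0,0,0]]' >/dev/null; python3 -m jog '[[0,0,0.3,0,0,0,0],[0,0,0.545,0,0,0,0],[0,0,0.545,0,0,0,0],[0,0,0.545,0,0,0,0]]'
python3 - <<'E'
from h import *
go(SEAT+28*AX-19*N-1*EY,RG)
E
python3 -m jog '[[0,0,0,0,0,0,1],[0,0,0,0,0,0,1],[0,0,0,0,0,0,1],[0,0,0,0,0,0,1],[0,0,0,0,0,0,1]]' 100
```

```text
time_s: 24.3
tcp_pos: [596.6, 270.4, 107.2]
ee_rot: [179.6, 50.3, -177.4]
force: [0.4, 0.5, 0.1]
opening: 85.5
grip_force: 0.0
shift [-0.011  0.018  0.031] turn [ 0.     0.004 -0.003]
time_s: 24.92
tcp_pos: [596.9, 270.2, 106.7]
ee_rot: [179.6, 50.4, -177.4]
force: [-5.5, -0.5, 4.1]
opening: 20.4
grip_force: 97.3
```

```bash
python3 -m jog '[[0,0,-0.1,0,0,0,1],[0,0,-0.3,0,0,0,1],[0,0,-0.7,0,0,0,1],[0,0,-1,0,0,0,1]]'; python3 -m jog '[[0,0,-0.4,0,0,0,1],[0,0,-0.7,0,0,0,1],[0,0,-0.7,0,0,0,1]]'
cat >> h.py <<'E'
b=np.radians(173); CX=np.array([np.cos(b),np.sin(b),0]); CY=np.array([-CX[1],CX[0],0]); CS=np.array([533.4,-233.7,55])
RC=R.from_matrix(np.stack([CX,np.cross(-Z,CX),-Z],1))
def held(sav=None):
    c=viewer.camera_params("wrist"); s=sensors.get_state(); p,d=viewer.snapshot("wrist"); T=R.from_euler('xyz',s["ee_rot"],degrees=True)
    if sav: cv2.imwrite(sav,p[:,:,::-1])
    W=cloud(d,c); q=cv2.cvtColor(p,cv2.COLOR_RGB2HSV); t=T.inv().apply(W-s["tcp_pos"]); near=(abs(t[...,1])<30)&(abs(t[...,2])<70)
    for n,m in(("blue",(q[...,0]>100)&(q[...,0]<130)&(q[...,1]>120)),("orange",(q[...,0]<20)&(q[...,1]>200))):
        f=t[m&near]; f=f[abs(f[:,2]-np.median(f[:,2]))<6]; print(n,len(f),np.percentile(f,[1,50,99],axis=0).round(1).tolist(),"zslope",np.polyfit(f[:,0],f[:,2],1).round(3),"y",np.polyfit(f[:,0],f[:,1],1).round(3))
E
python3 - <<'E'
from h import *
held()
print(RC.as_euler('xyz',degrees=True))
p,r=go([480,150,280],RC); print(sensors.get_state()["joint_positions"].round(1))
E
```

```text
time_s: 25.42
tcp_pos: [533.4, 265.9, 157.2]
ee_rot: [179.8, 50.2, -177.3]
force: [-0.1, 0.2, -1.8]
opening: 20.7
grip_force: 98.1
time_s: 25.8
tcp_pos: [491.0, 264.5, 194.0]
ee_rot: [179.6, 50.3, -177.4]
force: [0.7, 0.6, -1.6]
opening: 20.7
grip_force: 98.4Traceback (most recent call last):
  File "<stdin>", line 2, in <module>
  File "h.py", line 27, in held
    W=cloud(d,c); q=cv2.cvtColor(p,cv2.COLOR_RGB2HSV); t=T.inv().apply(W-s["tcp_pos"]); near=(abs(t[...,1])<30)&(abs(t[...,2])<70)
                                                         ~~~~~~~~~~~~~^^^^^^^^^^^^^^^^
  File "scipy/spatial/transform/_rotation.pyx", line 2580, in scipy.spatial.transform._rotation.Rotation.apply
ValueError: Expected input of shape (3,) or (P, 3), got (400, 640, 3).
```

```bash
sed -i 's/t=T.inv().apply(W-s\["tcp_pos"\])/t=(W-s["tcp_pos"])@T.as_matrix()/' h.py
python3 - <<'E'
from h import *
held()
p,r=go([480,150,280],RC); print(sensors.get_state()["joint_positions"].round(1))
E
```

```text
blue 9524 [[-33.1, -11.0, -31.4], [28.4, -0.7, -28.9], [68.1, 10.0, -25.7]] zslope [ -0.045 -27.661] y [ 0.01  -0.867]
orange 9474 [[70.2, -17.5, -40.3], [85.9, 0.2, -38.5], [99.3, 17.7, -36.8]] zslope [ -0.043 -34.831] y [-0.005  0.517]
shift [-0.698 -1.417 -0.868] turn [0.051 0.558 0.101]
[ 45.6   1.8 -56.6 -10.  -31.4  30.7]
```

```bash
cat >> h.py <<'E'
RCt=RC*R.from_euler('y',-2.6,degrees=True); M=np.array([25.8,-0.2,-17.9])
E
python3 -m jog '[[-0.2,-0.4,-0.3,0,0,0,1],[-0.35,-0.71,-0.5,0,0,0,1]]' >/dev/null; python3 -m jog '[[-0.1,-0.2,-0.1,0.01,0.1,0.018,1],[-0.2,-0.4,-0.2,0.02,0.2,0.036,1],[-0.35,-0.71,-0.4,0.03,0.3,0.054,1],[-0.35,-0.71,-0.4,0.04,0.42,0.075,1],[-0.35,-0.71,-0.4,0.051,0.53,0.101,1]]';python3 - <<'E'
from h import *
t=CS-RCt.apply(M); print(t)
p,r=go(t+[0,0,200],RCt); go(t+[0,0,60],RCt,p,r); print(sensors.get_state()["joint_positions"].round(1))
E
```

```text
time_s: 26.78
tcp_pos: [480.1, 149.2, 282.7]
ee_rot: [179.8, 2.5, 172.8]
force: [0.5, -0.2, -1.7]
opening: 20.7
grip_force: 98.3
[ 559.81164823 -236.74144067   38.28879189]
shift [-1.569 -4.664  0.606] turn [ 0.002 -0.001 -0.002]
shift [ 0.079 -0.     1.748] turn [0. 0. 0.]
[17.8  9.9 -6.9 70.8 -0.9 25. ]
```

```bash
for i in 1 2 3 4 5; do python3 -m jog '[[-0.2,-0.6,0.06,0,0,0,1],[-0.314,-0.933,0.12,0,0,0,1]]' >/dev/null; done; python3 -m jog '[[0,0,0,0,0,0,1],[0,0,0,0,0,0,1]]'
python3 - <<'E'
from h import *
t=CS-RCt.apply(M)
p,r=go(t+[0,0,60],RCt); held("pics/w6.png")
c=viewer.camera_params("wrist"); p,d=viewer.snapshot("wrist"); W=cloud(d,c); q=cv2.cvtColor(p,cv2.COLOR_RGB2HSV)
m=(W[...,2]>7)&(W[...,2]<18)&(q[...,0]>55)&(q[...,0]<90)&(q[...,1]>60)&(np.hypot(W[...,0]-514,W[...,1]+231)<90); print("base",m.sum(),rect(W[m]))
E
```

```text
time_s: 28.28
tcp_pos: [559.5, -236.2, 237.3]
ee_rot: [179.8, 2.6, 172.9]
force: [0.6, 1.0, -1.9]
opening: 20.1
grip_force: 98.4
shift [ 0.073 -0.012  1.736] turn [ 0.002 -0.    -0.001]
blue 9526 [[-32.1, -11.2, -31.3], [29.3, -0.8, -28.8], [68.9, 9.9, -25.7]] zslope [ -0.044 -27.523] y [ 0.011 -1.055]
orange 6114 [[70.7, -17.7, -40.1], [85.4, -4.6, -38.3], [99.9, 15.4, -36.6]] zslope [ -0.044 -34.546] y [-0.02  -2.072]
base 261 (array([ 550.9, -236.8]), array([79., 53.]), 83.1)
```

View pics/w6.png

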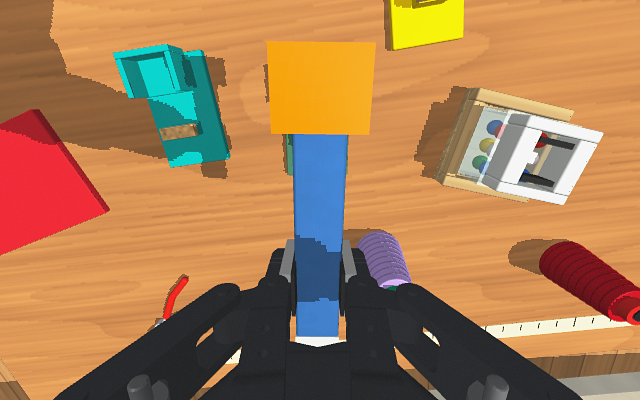

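The held stopper (orange plug (320,88), handle (320,200)) hides the green cradle straight below. The turquoise one is clear at (180,110), and the jar stands open and seated. I descend.

```bash
python3 -m jog '[[0.02,-0.006,0.5,0,0,0,1],[0.036,-0.006,0.87,0,0,0,1],[0.036,-0.006,0.87,0,0,0,1]]' >/dev/null; python3 -m jog '[[0.02,-0.006,0.5,0,0,0,1],[0.036,-0.006,0.87,0,0,0,1],[0.036,-0.006,0.87,0,0,0,1],[0.036,-0.006,0.87,0,0,0,1]]'
python3 - <<'E'
from h import *
t=CS-RCt.apply(M)
p,r=go(t+[0,0,12],RCt); go(t,RCt,p,r)
p,d=viewer.snapshot("side"); a=p[130:220,310:430,::-1]; p,d=viewer.snapshot("scene"); b=p[150:240,180:300,::-1]
cv2.imwrite("pics/cr1.png",cv2.resize(np.hstack([a,b]),None,fx=3.2,fy=3.2,interpolation=2))
E
```

```text
time_s: 29.25
tcp_pos: [561.9, -237.1, 101.5]
ee_rot: [179.9, 2.9, 173.0]
force: [0.8, 0.0, -1.4]
opening: 20.3
grip_force: 98.3
shift [0.058 0.    0.638] turn [ 0.001  0.003 -0.   ]
shift [ 0.007 -0.     0.15 ] turn [0. 0. 0.]
```

View pics/cr1.png

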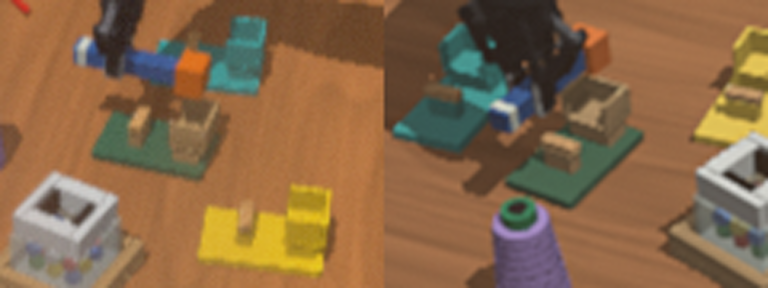

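Both crops show the stopper level above the green cradle with its plug over the pocket end. I continue down.

```bash
python3 -m jog '[[0.02,0,0.2,0,0,0,1],[0.04,0,0.4,0,0,0,1],[0.05,0,0.638,0,0.003,0,1],[0.05,0,0.638,0,0.003,0,1]]'; python3 -m jog '[[0,0,0.05,0,0,0,1],[0,0,0.1,0,0,0,1],[0,0,0.125,0,0,0,1],[0,0,0.125,0,0,0,1]]'
python3 - <<'E'
from h import *
t=CS-RCt.apply(M)
p,r=go(t,RCt); print(sensors.get_state()["ft_torque"])
E
```

```text
time_s: 29.85
tcp_pos: [557.9, -236.0, 47.0]
ee_rot: [179.8, 2.3, 173.0]
force: [-0.5, -0.1, -2.1]
opening: 20.3
grip_force: 98.3
time_s: 30.35
tcp_pos: [559.4, -236.6, 38.9]
ee_rot: [179.8, 2.4, 173.0]
force: [-1.5, -0.1, 2.8]
opening: 20.4
grip_force: 99.2
shift [-0.005 -0.002  0.008] turn [ 0.002 -0.002 -0.   ]
[ 0.11313716  0.35140372 -0.02014976]
```

```bash
python3 -m jog '[[0,0,0.01,0,0,0,1],[0,0,0.01,0,0,0,1],[0,0,0.01,0,0,0,0.7]]'; python3 -m jog '[[0,0,0,0,0,0,0.4],[0,0,0,0,0,0,0],[0,0,0,0,0,0,0],[0,0,0,0,0,0,0],[0,0,0,0,0,0,0]]'; python3 -m jog '[[0,0,-0.3,0,0,0,0],[0,0,-0.7,0,0,0,0],[0,0,-1,0,0,0,0],[0,0,-1,0,0,0,0]]'; python3 -m jog '[[0,0,-0.6,0,0,0,0],[0,0,-1,0,0,0,0],[0,0,-1,0,0,0,0]]'
python3 - <<'E'
from h import *
c=viewer.camera_params("wrist"); p,d=viewer.snapshot("wrist"); cv2.imwrite("pics/w7.png",p[:,:,::-1])
W=cloud(d,c); q=cv2.cvtColor(p,cv2.COLOR_RGB2HSV); near=np.linalg.norm(W-CS,axis=-1)<100
for n,m in(("blue",(q[...,0]>100)&(q[...,0]<130)&(q[...,1]>120)),("orange",(q[...,0]<20)&(q[...,1]>200))):
    a=W[m&near]-CS; a=a[a[:,2]>np.median(a[:,2])-4]; print(n,len(a),"x",np.percentile(a@CX,[1,99]),"y",np.percentile(a@CY,[1,50,99]),"z",np.polyfit(a@CX,a[:,2],1))
E
python3 jar.py
```

```text
time_s: 30.72
tcp_pos: [559.7, -236.7, 37.9]
ee_rot: [179.9, 2.5, 173.0]
force: [0.4, 0.1, 0.8]
opening: 25.6
grip_force: 0.0
time_s: 31.35
tcp_pos: [559.2, -236.4, 37.3]
ee_rot: [179.8, 2.4, 173.0]
force: [0.6, -0.1, -0.4]
opening: 85.4
grip_force: 0.0
time_s: 31.85
tcp_pos: [557.4, -237.0, 119.4]
ee_rot: [179.9, 2.7, 173.0]
force: [-0.3, 0.2, -0.3]
opening: 85.6
grip_force: 0.0
time_s: 32.22
tcp_pos: [553.9, -236.7, 198.9]
ee_rot: [179.9, 2.6, 173.0]
force: [-0.7, 0.8, -0.5]
opening: 85.3
grip_force: 0.0
blue 2276 x [-71.19102005  44.02937717] y [-10.23903016   0.98283559  11.27477219] z [-4.96567299e-04  1.15116451e+01]
orange 1154 x [46.8613434  75.17572676] y [-17.58175537   0.11751037  16.87653072] z [1.43186180e-03 1.84109938e+01]
t 32.27 collar z [99.94, 346, 98.78, 317] F [ 1.   0.4 -1.1] T [-0.01  0.   -0.03] z [ 552.8 -236.2  197.1]
```

View pics/w7.png

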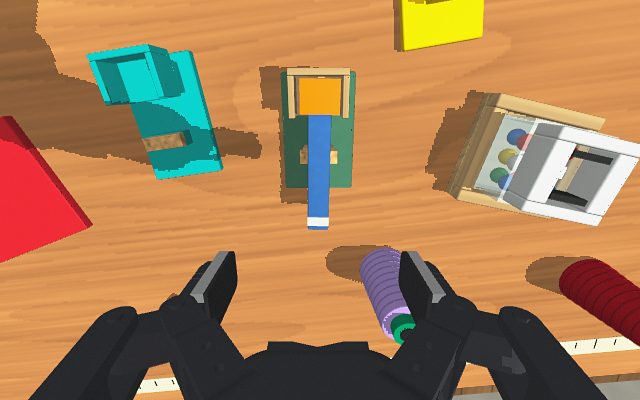

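The stopper lies level in the green cradle: its plug (320,95) is in the pocket and its handle (318,170) is over the saddle, within about 1 mm of the target. The jar is seated, the cones stand, and the gripper touches nothing.

```bash
python3 -c "
from station import env
print(env.finish_job())"
```

```text
the job is handed in; nothing more can be done
None
```

I rocked the stopper out of the jar (which rose about 2 mm at most and is seated again), propped it in the leaning rest and let go, then retook it across the handle and laid it level in the green cradle, plug in the pocket; I handed the job in at about 32 s, and no verdict came back.

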